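# Jack up the hinged drying board and hold it

### The job

Seat the rectangular wooden lift block flat and square in the pocket on top of the jack's saddle and let go of it, then move the jack so that the block stands centred under the round mark on the drying board's steel lift lug, with the jack flat on the table and its handle up. Pump the jack: press the handle fully down once so that the board rises, let the handle come fully back up so that the board settles, then press the handle fully down again and finish there, still holding it down with the board raised on the block, so that a helper can slip a packer under the board. Never lift or push the board or its stand with the arm, and leave the other things on the table where they are.

Things in the scene. Friction and masses are not known exactly. Their poses are not given: they have to be found in the camera images.
- block: Lift block: plain pale wooden block with a rectangular plan, 54 (its x) x 36 (its y) x 30 mm (z), 50 g, loose on the table left of the middle. Origin at the centre of its underside. It is the only such block: the round puck and the long thin offcut lie nearby and the three swap places.
- jack: Loose dark steel lever jack, 0.8 kg, starts on the right. Origin: centre of the underside of its base, 250 (x) x 80 x 10 mm. Along its x: saddle centre at +90; two pivot cheeks at +40, 75 apart outside, 54 high; handle paddle at about -46; rear grab fin at -120 to -80, on the centre line, 14 thick in y, top at z 62. Pinch the fin from above and drag it flat on the table, bearing a little of its weight.
- seat (a point): Centre of the saddle pocket's floor, axes as the jack's, 47 mm above the table with the handle up. Pocket 59 (x) x 41 (y) x 8 mm deep, 3 mm chamfer at its mouth, in a saddle plate 78 x 60 mm whose rim is 55 mm above the table. The seated block's top is at 77 mm. The saddle rises straight up, 25 mm in all, as the handle goes down.
- jack_handle (a joint): Pump handle: 0 = up (a spring and the load bring it back when let go), 0.5 rad = fully down on its stop; the saddle rises 50 mm per rad. Pivot across the jack at its x = +40, z = 45 mm. Pressing takes about 2 N at first, 10 to 15 N with the board on it.
- paddle_top (a point): Centre of the top of the rubber paddle (34 mm along the jack x 44 across x 8 thick) at the handle's rear end, 90 mm from the pivot. Handle up: 75 mm above the table, sloping 0.3 rad down towards the saddle, 18 mm ahead of the fin. Fully down: 31 mm above the table, about 4 mm farther back. Press it straight down with shut fingertips.
- paddle: The same rubber paddle; origin at its middle, 4 mm below its top face.
- lift_point (a point): Flat steel lift lug, 60 mm wide (y), 8 thick, sticking out 72 mm from the drying board's front edge towards the robot. Point on its underside right below the mark, 83 mm above the table at rest; the mark is a disc 38 mm across with a cross, on its top face. Its x axis points from the mark to the board, which begins at x = +40 mm; the free end is at x = -32 mm.
- board_stand: Fixed wooden stand with the drying board, plywood board 310 x 400 mm with tiles, top at about 120 mm, hinged at the rear, 340 mm beyond the mark; 13 N (+/- 20%) lifts it at the mark. The seated block meets the lug at about 0.12 rad of handle; fully down lifts the mark about 19 mm. Origin on the table straight below the mark, x axis towards the board. Two front posts 30 mm square at x = +75 to +105 mm, y = +/-170 mm.
- puck: Bystander: round wooden puck, 52 mm across, 30 mm high; origin under its centre.
- offcut: Bystander: long thin wooden offcut 85 x 24 x 18 mm; origin under its centre.
- paint_bottle: Bystander: orange paint bottle, 72 mm across, 170 mm high, on the right; origin under its centre.
- water_bottle: Bystander: clear water bottle with red cap, 68 mm across, 180 mm high, on the left; origin under its centre.
- mug: Bystander: blue mug, 76 mm across, 85 mm high, on the right; origin under its centre.
- rolling_pin: Bystander: wooden rolling pin 300 mm long, 44 mm thick, on the far right; origin under its middle.
- brush: Bystander: paint brush about 180 mm long, lying on the left; origin under its middle.
There are look-alikes about, which are no part of the job. Leave any blue or green look-alike of the block alone.

How it is judged (in metres and radians):
On the way, in this order (a step that is already met when the one before it is completed fails the run):
1. the block is seated flat and square in the saddle pocket and let go (horizontal distance between block and seat below 0.006 m and z of block in the frame of seat between -0.003 and 0.003 m and angle between the z axis of block and the z axis of seat, either way round below 0.06 rad and angle between the x axis of block and the x axis of seat, either way round below 0.14 rad and contact force between the fingers and block below 0.1 N), for 0.2 s.
2. the jack stands flat with the seated block centred under the mark, handle up (horizontal distance between block and seat below 0.006 m and z of block in the frame of seat between -0.003 and 0.003 m and angle between the z axis of block and the z axis of seat, either way round below 0.06 rad and angle between the x axis of block and the x axis of seat, either way round below 0.14 rad and horizontal distance between seat and lift_point below 0.015 m and angle between jack's own z axis and vertical below 0.06 rad and height (world z) of jack below 0.004 m and value of joint jack_handle below 0.1 rad and height (world z) of lift_point below 0.086 m), for 0.2 s.
3. first stroke: the handle is pressed fully down by the arm and the board rises on the block (horizontal distance between seat and lift_point below 0.015 m and angle between jack's own z axis and vertical below 0.06 rad and height (world z) of jack below 0.004 m and value of joint jack_handle above 0.4 rad and height (world z) of lift_point above 0.094 m and contact force between block and board_stand above 4 N and contact force between the fingers and paddle above 2 N), for 0.1 s.
4. the handle comes back up and the board settles (horizontal distance between seat and lift_point below 0.015 m and angle between jack's own z axis and vertical below 0.06 rad and height (world z) of jack below 0.004 m and value of joint jack_handle below 0.1 rad and height (world z) of lift_point below 0.086 m), for 0.1 s.
At the end, for the whole second after the job is handed in: Arm presses the paddle (>2 N), handle past 0.4 rad; lug over 94 mm high (rest 83) and still, carried by the block (>4 N), untouched by the arm; block seated (6 mm sideways, 3 mm height, 0.06 rad flat, 0.14 rad square); jack flat on the table, saddle within 15 mm of the mark in plan (all of step 3 and horizontal distance between block and seat below 0.006 m and z of block in the frame of seat between -0.003 and 0.003 m and angle between the z axis of block and the z axis of seat, either way round below 0.06 rad and angle between the x axis of block and the x axis of seat, either way round below 0.14 rad and contact force between each of the arm, the fingers and board_stand below 0.5 N and velocity of joint jack_handle between -0.15 and 0.15 rad/s); the arm keeps its last pose, push and grip.
It fails at once if the arm lifts or pushes the board or its stand (over 5 N) (contact force between any of the arm, the fingers and board_stand above 5 N).
It fails at once if another thing on the table is moved over 30 mm (distance of any of puck, offcut, paint_bottle, water_bottle, mug, rolling_pin, brush from where it was at the start of the episode above 0.03 m).
It also fails if it takes over 67 s, if anything falls off the work surface, if the arm or the gripper's body presses on something with over 40 N, if the wrist force passes 120 N, or if a joint passes its speed limit or range.

### The arm

A 6-joint arm with a two-finger parallel gripper is mounted at the origin on the work surface. World frame = base frame: x ahead of the robot, y to its left, z up, the work surface at z = 0. Lengths are in m, angles in degrees, forces in N, time in s.
With the tool pointing down it reaches from about 0.3 to 0.75 m from the base axis. Payload 8.5 kg.
Tool frame: the origin (TCP) lies between the finger pads; the fingertips stand env.finger_overhang ahead of it and the grasp point (between the pads) lies 2 mm behind it (env.finger_overhang is the distance from the TCP to the fingertips, in m); z points along the fingers, y is the line along which they close (so a half turn about z gives the same grasp; the last joint's range is limited). The gripper opens to 85 mm and grips with 20 to 120 N. Pads are 22 mm wide; open, the fingers measure 114 mm over their backs; the gripper's body (76 mm by 85 mm) begins 54 mm behind the grasp point. The pads swing forward as they close: fully open they stand 13 mm farther back than shut.
Start: joints at [62.664, 21.807, 74.336, -0, 83.858, -12.336], TCP at [0.142, 0.531, 0.248] pointing down, gripper open.
Joint ranges: [-178.18, 178.18], [-50.72, 133.34], [12.68, 142.11], [-81.47, 261.47], [9.98, 163.14], [-165.26, 165.26]. Speed limits (degrees/s): [136.94, 136.94, 180, 180, 180, 180].

### API

Orientations are given as a 3x3 rotation matrix whose columns are the frame's x, y, z axes.
In Python, from rig import env gives the robot as it stands. The module is installed in compiled form; this text tells all that it offers.
- The arm moves only by the tool jog_arm, never from a script. Its arguments are lists of equal length, an entry for each row: "hand": the finger opening in m, from 0 to 0.0854; "travel": the shift along the world's x, y, z in m, a list of three; "yaw": the turn about the world's z in rad. A call has exactly 5 rows; each row shifts and turns the commanded pose from where the row before left it; what a row does not reach is not made up. A row lasts 1/8 s, in which the tool goes at most 62.5 mm and 10.7 degrees, less where a joint would pass 70% of its speed; a pose out of reach is approached as far as the arm can. A call is refused whole if a number of a shift passes 0.0625 or a number of a turn 0.188, either way. A call with a gripper value outside its range is refused whole. The fingers move at their own pace and stop on an object; "grip_force" is the grip in N (left out, the last holds). Time passes only in rows, so rows that do not move let the fingers close, or fill a call up. It gives the time, the measured TCP pose, the force, the opening and the grip force at its end, in the units of the state.
- env.observe(): the state, without advancing time (a new reading comes with each control period).
- env.get_image(name): name is "side" or "top" or "wrist"; returns the picture (420x560x3 uint8, red, green, blue); there is no depth.
- env.calibration(name): a dict with "fx", "fy", "cx", "cy" (pixels), "position" and "rotation" of the camera in the world; the wrist camera has in their place "hand_eye" (4x4, takes a point from camera to tool coordinates, whose origin is the TCP and whose axes are the flange's). Camera axes: x right, y down, z forward; pixel columns grow to the right and rows downward; lengths in m; the calibration is good to about 2 mm. A picture is of the moment at which its call begins: read the wrist's pose just before it. calibration takes no time and is no camera call.
- env.close_job(): hands the job in; it is judged then, once.
The state is a dict: "time_s": time; "q": joint angles; "qvel": joint speeds; "joint_efforts": joint torques, N m; "position": TCP position; "tool_rot": TCP orientation; "ft_force": force on the tool from outside, world axes, zero at the start; "wrist_torque": the same for the moment, N m; "grip_width": finger opening in m; "gripper_force": force on a finger pad.
Only numpy, scipy, OpenCV 4.12 (cv2) and the standard library are available. Lean on these libraries where they do the work, as an engineer would, in place of code of your own. Each camera call takes 0.05 s, during which the arm holds its last target. There are 200 camera calls.

## Working session

There is one attempt and no reset: what is moved stays moved. The work goes in short steps, Python scripts to look and compute and a tool call to move; the robot and the scene stay as the last step left them, time stands still between calls to the robot, and variables do not carry over. Pictures are saved under pics/ and viewed, at most 10 in all, crops included, and the job is handed in when it is done.

Besides the shell and the picture viewer there is one more tool, called after "Call:" as name(argument=value, ...), one argument or row to a line, values as JSON. jog_arm: Moves the arm, as the interface text tells. Its arguments: {"type":"object","properties":{"hand":{"type":"array"},"travel":{"type":"array"},"yaw":{"type":"array"},"grip_force":{"type":"number"}},"required":["hand","travel","yaw"]}

```bash
mkdir -p pics; cat > h.py <<'E'
import numpy as np, cv2
from rig import env
def snap(n,f):
    s=env.observe(); im=env.get_image(n); cv2.imwrite(f'pics/{f}.png',im[:,:,::-1]); return s,im
def cam(n,s=None):
    c=env.calibration(n); K=np.array([[c['fx'],0,c['cx']],[0,c['fy'],c['cy']],[0,0,1]])
    if 'hand_eye' in c:
        T=np.eye(4);T[:3,:3]=s['tool_rot'];T[:3,3]=s['position'];T=T@np.array(c['hand_eye']);R,p=T[:3,:3],T[:3,3]
    else: R,p=np.array(c['rotation']),np.array(c['position'])
    return K,R,p
def px2w(n,uv,z,s=None):
    K,R,p=cam(n,s); d=R@np.linalg.inv(K)@np.array([uv[0],uv[1],1.]); return p+d*(z-p[2])/d[2]
def w2px(n,P,s=None):
    K,R,p=cam(n,s); q=K@(R.T@(np.array(P,float)-p)); return q[:2]/q[2]
E
python3 - <<'E'
from h import *
s,a=snap('top','top0'); snap('side','side0'); 
print(s['position'],s['tool_rot'],env.finger_overhang,s['grip_width'],s['time_s'])
for n in('top','side'): print(n,cam(n))
print(env.calibration('wrist'))
big=cv2.resize(a,(800,600),interpolation=cv2.INTER_CUBIC); cv2.imwrite('pics/top0b.png',big[:,:,::-1])
E
```

```text
[0.14221788 0.53101785 0.24771483] [[-9.65936622e-01  2.58777886e-01 -6.70071320e-04]
 [ 2.58778566e-01  9.65935798e-01 -1.29909030e-03]
 [ 3.11070035e-04 -1.42823899e-03 -9.99998932e-01]] 0.017 0.08571290611530892 0.0
top (array([[510.28541138,   0.        , 279.22457571],
       [  0.        , 510.28541138, 204.10601931],
       [  0.        ,   0.        ,   1.        ]]), array([[ 0.02589257, -0.98868412,  0.1477609 ],
       [-0.99965341, -0.0249044 ,  0.00853413],
       [-0.00475766, -0.14793065, -0.98898629]]), array([ 0.3087054 , -0.01540598,  1.38884917]))
side (array([[517.64528115,   0.        , 279.37830909],
       [  0.        , 517.64528115, 206.15168964],
       [  0.        ,   0.        ,   1.        ]]), array([[ 0.96188666, -0.14729271,  0.23038862],
       [-0.2731982 , -0.55368212,  0.78663769],
       [ 0.01169606, -0.81959805, -0.57281954]]), array([ 0.09212853, -1.38645964,  1.08244226]))
{'fx': 301.238529904097, 'fy': 301.238529904097, 'cx': 283.6368516355487, 'cy': 203.21625097855696, 'hand_eye': array([[ 1.75223682e-03, -9.64809303e-01, -2.62944744e-01,
         6.65478464e-02],
       [ 9.99998276e-01,  1.52919089e-03,  1.05290638e-03,
        -3.30050756e-04],
       [-6.13761160e-04, -2.62946136e-01,  9.64810320e-01,
        -1.25579093e-01],
       [ 0.00000000e+00,  0.00000000e+00,  0.00000000e+00,
         1.00000000e+00]])}
```

View pics/top0b.png

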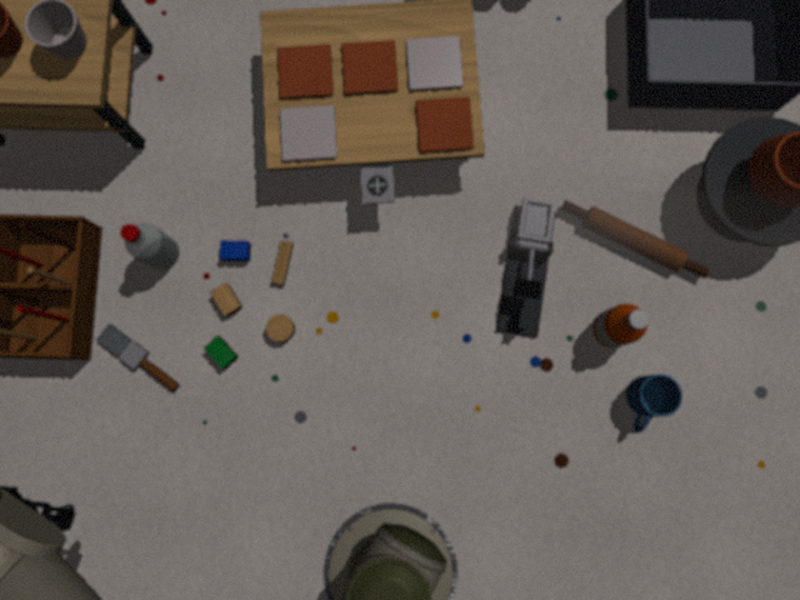

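View pics/side0.png

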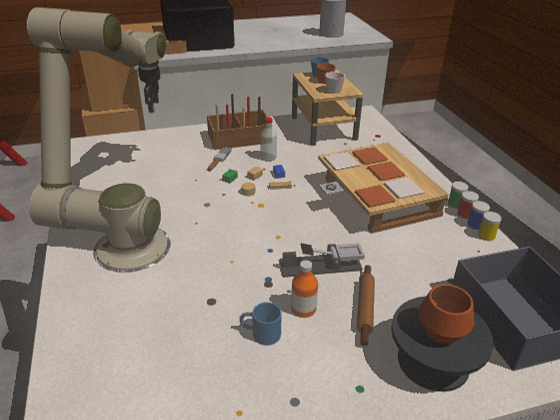

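The top view (800x600 scale) shows the pale block at (225,300), the jack's saddle at (536,222) with its fin near (515,320), and the lug mark at (377,185). I'll enlarge these next.

```bash
python3 - <<'E'
from h import *
a=cv2.imread('pics/top0.png')
def crop(x,y,w,h,k): return cv2.resize(a[y:y+h,x:x+w],None,fx=k,fy=k,interpolation=cv2.INTER_CUBIC)
o=np.zeros((600,800,3),np.uint8)
o[:300,:400]=crop(140,190,50,37,8)[:300,:400] if 0 else cv2.resize(crop(140,190,50,37,8),(400,300))
o[300:,:400]=cv2.resize(crop(240,110,50,37,8),(400,300))
c=crop(340,135,57,105,5.7); c=cv2.resize(crop(335,135,66,100,6),(396,600)); o[:,400:796]=c
cv2.imwrite('pics/comp.png',o)
for n,uv,z in[('block',(225*.7,300*.7),.03),('mark',(377*.7,185*.7),.091),('saddle',(536*.7,222*.7),.055),('fin',(513*.7,318*.7),.062)]: print(n,px2w('top',uv,z))
E
```

```text
block [0.48744573 0.32336696 0.03      ]
mark [0.69989684 0.04121467 0.091     ]
saddle [ 0.64634927 -0.25750611  0.055     ]
fin [ 0.46335441 -0.21387498  0.062     ]
```

View pics/comp.png

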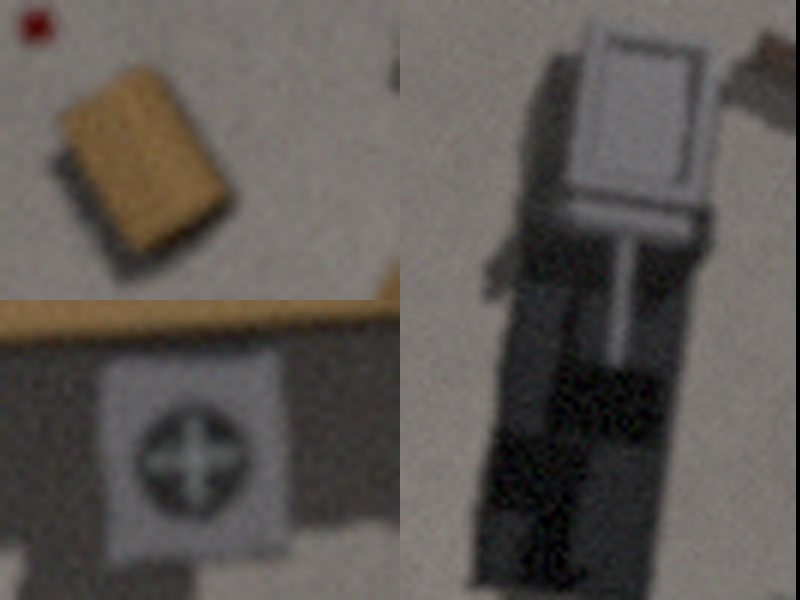

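The crop shows the block with its long side at about 32° in the world. The jack is at about −10° yaw and the lug at about +5°. I'll move over the block for a close look.

Call:
jog_arm(
  hand=[0.085,0.085,0.085,0.085,0.085],
  travel=[
    [0.04,-0.024,0],
    [0.04,-0.024,0],
    [0.04,-0.024,0],
    [0.04,-0.024,0],
    [0.04,-0.024,0],
  ],
  yaw=[0.09,0.09,0.09,0.09,0.09],
)

```text
time_s: 0.72
position: [0.3434, 0.4102, 0.2481]
tool_rot: [[-0.982, -0.19, -0.001], [-0.19, 0.982, -0.0], [0.001, -0.0, -1.0]]
ft_force: [-0.5, 0.5, 0.1]
grip_width: 0.085
gripper_force: 0.0
```

Call:
jog_arm(
  hand=[0.085,0.085,0.085,0.085,0.085],
  travel=[
    [0.04,-0.024,0],
    [0.04,-0.024,-0.02],
    [0.04,-0.024,-0.03],
    [0.025,-0.016,-0.03],
    [0,0,0],
  ],
  yaw=[0.09,0.09,0.09,0.09,0.0],
)

```text
time_s: 1.35
position: [0.4878, 0.3216, 0.1656]
tool_rot: [[-0.855, -0.519, -0.005], [-0.519, 0.855, -0.002], [0.005, 0.001, -1.0]]
ft_force: [0.1, 0.3, 0.3]
grip_width: 0.0851
gripper_force: 0.0
```

```bash
python3 - <<'E'
from h import *
s,a=snap('wrist','w1'); print(s['position'],np.degrees(np.arctan2(s['tool_rot'][1,1],s['tool_rot'][0,1])),s['time_s'],s['qvel'])
import pickle; pickle.dump(s,open('s1.pkl','wb'))
p=w2px('wrist',[.487,.323,.03],s); print(p)
x,y=int(p[0])-60,int(p[1])-45; x=max(0,min(x,440));y=max(0,min(y,330))
c=cv2.resize(a[y:y+90,x:x+120],(800,600),interpolation=cv2.INTER_CUBIC); print(x,y,800/120)
cv2.imwrite('pics/w1c.png',c[:,:,::-1])
E
```

```text
[0.48775221 0.32164213 0.16563529] 121.26091271167229 1.35 [ 2.70673879 -3.13022874 -1.59737214  0.70297681  1.73230137  3.25826372]
[285.19406802 199.14635365]
225 154 6.666666666666667
```

View pics/w1c.png

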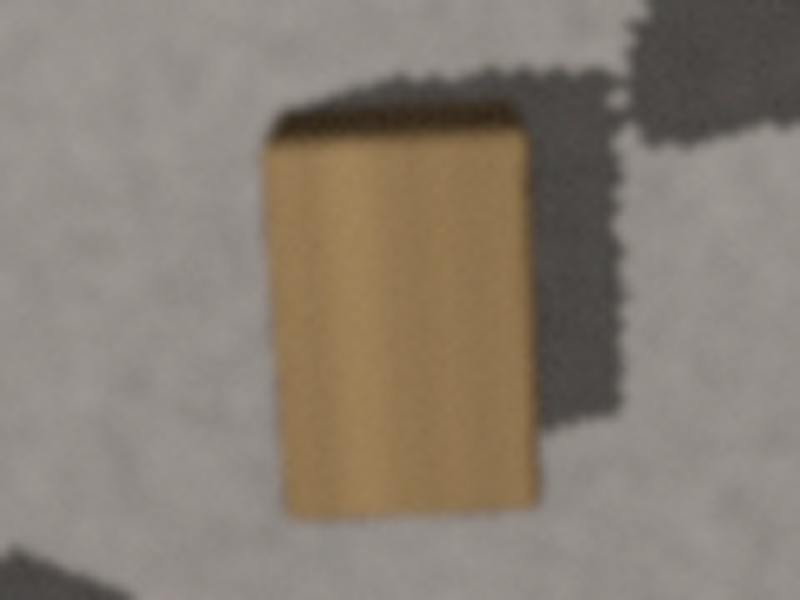

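The block's top face has corners at about (267,142), (525,130), (540,508) and (288,520) in the crop.

```bash
python3 - <<'E'
from h import *; import pickle
s=pickle.load(open('s1.pkl','rb'))
P=[px2w('wrist',(225+(u+.5)/6.6667,154+(v+.5)/6.6667),.03,s)[:2] for u,v in[(267,142),(525,130),(540,508),(288,520)]]
P=np.array(P);print(P.mean(0))
l=(P[0]+P[1]-P[2]-P[3])/2; w=(P[1]+P[2]-P[0]-P[3])/2
for v in(l,w):print(np.linalg.norm(v),np.degrees(np.arctan2(v[1],v[0])))
print(env.observe()['position'])
E
```

```text
[0.49017048 0.32562348]
0.05280673298529148 -145.89766315501853
0.03441486574784344 124.14009141593105
[0.48730839 0.32273165 0.16737344]
```

Call:
jog_arm(
  hand=[0.065,0.065,0.065,0.065,0.065],
  travel=[
    [0.003,0.0025,-0.03],
    [0,0,-0.045],
    [0,0,-0.04],
    [0,0,-0.024],
    [0,0,0],
  ],
  yaw=[0.048,0,0,0,0],
)

```text
time_s: 2.02
position: [0.4893, 0.3264, 0.0291]
tool_rot: [[-0.827, -0.562, -0.002], [-0.562, 0.827, -0.001], [0.002, 0.001, -1.0]]
ft_force: [-0.2, 0.3, 0.9]
grip_width: 0.0652
gripper_force: 0.0
```

Call:
jog_arm(
  hand=[0.03,0.03,0.03,0.03,0.03],
  travel=[
    [0,0,0],
    [0,0,0],
    [0,0,0],
    [0,0,0.005],
    [0,0,0.04],
  ],
  yaw=[0,0,0,0,0],
  grip_force=30,
)

```text
time_s: 2.65
position: [0.4893, 0.3252, 0.0734]
tool_rot: [[-0.828, -0.561, -0.004], [-0.561, 0.828, -0.002], [0.005, 0.001, -1.0]]
ft_force: [0.3, -0.4, -0.8]
grip_width: 0.0352
gripper_force: 30.3
```

Call:
jog_arm(
  hand=[0.03,0.03,0.03,0.03,0.03],
  travel=[
    [0.007,-0.03,0.05],
    [0.007,-0.05,0.03],
    [0.007,-0.05,0.03],
    [0.007,-0.05,0.016],
    [0.007,-0.05,0],
  ],
  yaw=[-0.08,-0.08,-0.08,-0.08,-0.08],
)

```text
time_s: 3.28
position: [0.5258, 0.0941, 0.2023]
tool_rot: [[-0.981, -0.192, 0.004], [-0.192, 0.981, -0.0], [-0.003, -0.001, -1.0]]
ft_force: [1.1, -0.0, -0.0]
grip_width: 0.0353
gripper_force: 30.3
```

Call:
jog_arm(
  hand=[0.03,0.03,0.03,0.03,0.03],
  travel=[
    [0.007,-0.06,0],
    [0.007,-0.06,0],
    [0.007,-0.06,0],
    [0.007,-0.05,0],
    [0.007,-0.025,0],
  ],
  yaw=[-0.08,-0.08,-0.08,-0.08,-0.05],
)

```text
time_s: 3.9
position: [0.5601, -0.1619, 0.2008]
tool_rot: [[-0.984, 0.178, 0.0], [0.178, 0.984, -0.0], [-0.0, -0.0, -1.0]]
ft_force: [-0.3, 0.4, -0.6]
grip_width: 0.0353
gripper_force: 30.3
```

Call:
jog_arm(
  hand=[0.03,0.03,0.03,0.03,0.03],
  travel=[
    [0,0,0],
    [0,0,0],
    [0,0,0],
    [0,0,0],
    [0,0,0],
  ],
  yaw=[0,0,0,0,0],
)

```text
time_s: 4.53
position: [0.5603, -0.1588, 0.2004]
tool_rot: [[-0.985, 0.172, 0.0], [0.172, 0.985, -0.0], [-0.0, 0.0, -1.0]]
ft_force: [-0.0, 0.6, -0.4]
grip_width: 0.0353
gripper_force: 30.3
```

```bash
python3 - <<'E'
from h import *
s,a=snap('wrist','w2'); print(s['position'],np.degrees(np.arctan2(s['tool_rot'][1,1],s['tool_rot'][0,1])),s['time_s'],s['grip_width'])
import pickle; pickle.dump(s,open('s2.pkl','wb'))
c=cv2.resize(a,(800,600),interpolation=cv2.INTER_CUBIC)
cv2.imwrite('pics/w2c.png',c[:,:,::-1])
E
```

```text
[ 0.56034468 -0.15882638  0.20040496] 80.08018062730353 4.525 0.03527129432296662
```

View pics/w2c.png

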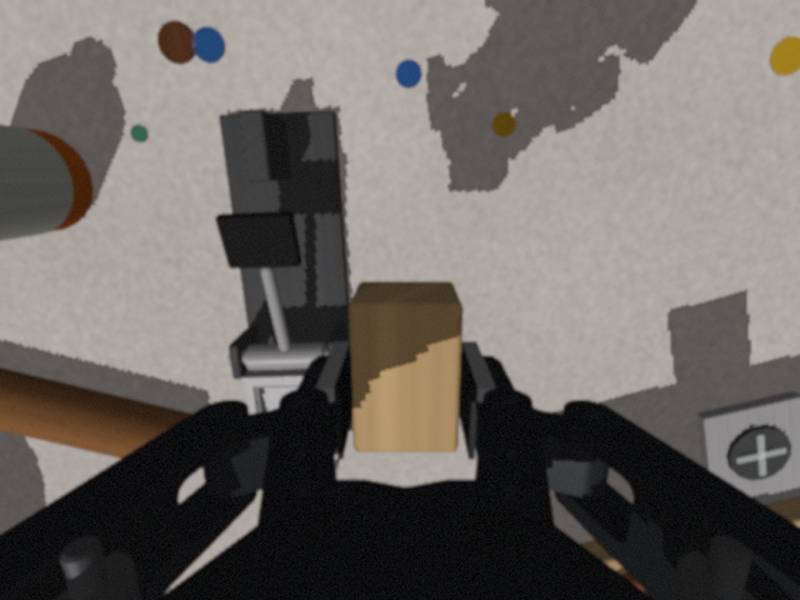

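The wrist view shows the jack with its rear base corners at about (221,115) and (340,110), the held block straight between the pads, and the lug mark at (759,452). The fingers hide the saddle, so I'll combine enlarged crops from all three cameras.

```bash
python3 - <<'E'
from h import *
w=cv2.imread('pics/w2.png');t=cv2.imread('pics/side0.png');T=cv2.imread('pics/top0.png')
def crop(a,x,y,w,h,W,H):return cv2.resize(a[y:y+h,x:x+w],(W,H),interpolation=cv2.INTER_CUBIC)
o=np.zeros((600,800,3),np.uint8)
o[:,:300]=crop(w,150,70,110,220,300,600)
o[:300,300:]=crop(t,272,235,100,60,500,300)
o[300:,300:540]=crop(T,355,136,40,50,240,300)
o[300:,540:]=crop(w,460,240,100,115,261,300)[:,:260]
cv2.imwrite('pics/comp2.png',o)
E
```

```text
(no output)
```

View pics/comp2.png

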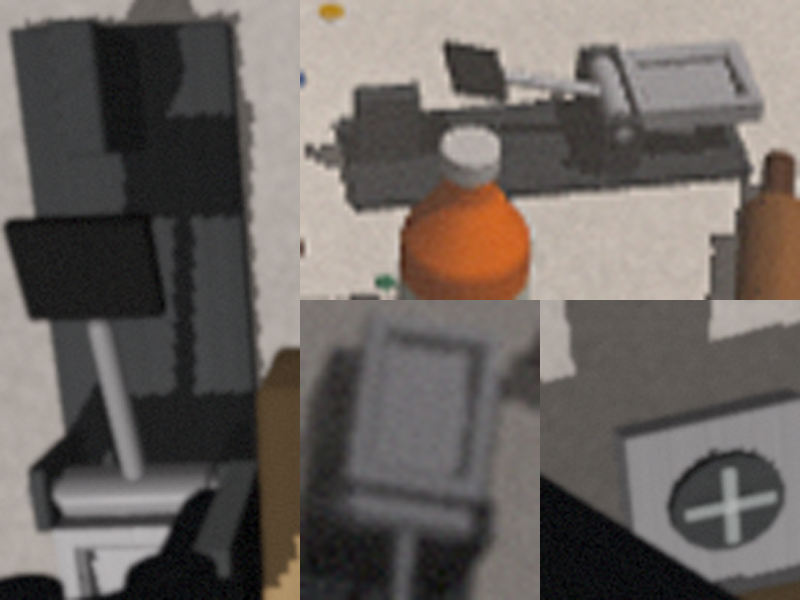

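```bash
cat > fit.py <<'E'
from h import *; import pickle
from scipy.optimize import least_squares
s=pickle.load(open('s2.pkl','rb'))
W=lambda u,v:(150+u/2.727,70+v/2.727); S=lambda u,v:(272+(u-300)/5,235+v/5); T=lambda u,v:(355+(u-300)/6,136+(v-300)/6)
obs=[('wrist',W(12,30),(-125,-40,10)),('wrist',W(234,21),(-125,40,10)),('wrist',W(55,530),(51,-30,55)),
('side',S(762,105),(129,-30,55)),('side',S(735,42),(129,30,55)),('side',S(745,178),(125,-40,10)),('side',S(350,183),(-125,-40,10)),
('top',T(372,317),(129,30,55)),('top',T(500,340),(129,-30,55)),('top',T(350,487),(51,30,55)),('top',T(483,505),(51,-30,55))]
def r(p,full=0):
    o=[]
    for n,uv,P in obs:
        P=np.array(P)/1000;c,k=np.cos(p[2]),np.sin(p[2])
        X=[p[0]+c*P[0]-k*P[1],p[1]+k*P[0]+c*P[1],P[2]]
        pr=px2w(n,uv,P[2],s)[:2]-np.array(X[:2]); o+=list(pr)   # residual in metres in plane
    return np.array(o)*1000
f=least_squares(r,[.56,-.24,-.17],loss='soft_l1',x_scale=[.01,.01,.05])
p=f.x;print('jack',p[:2],np.degrees(p[2]),'seat',p[0]+.09*np.cos(p[2]),p[1]+.09*np.sin(p[2]));print(r(p).reshape(-1,2).round(1))
# base edges yaw from wrist
for a,b in(((12,30),(62,400)),((234,21),(255,390))):
    d=px2w('wrist',W(*b),.01,s)-px2w('wrist',W(*a),.01,s);print('edge',np.degrees(np.arctan2(d[1],d[0])))
print('mark wrist',px2w('wrist',(532.8,318.5),.091,s))
d=px2w('wrist',(460+260/2.61,240+90/2.61),.091,s)-px2w('wrist',(460+80/2.61,240+137/2.61),.091,s);print('lug y ang',np.degrees(np.arctan2(d[1],d[0])))
B=np.array([px2w('wrist',(u*.7,v*.7),.2014,s) for u,v in((351,305),(461,305),(458,450),(354,450))]);m=B.mean(0);print('blk',m, (m-s['position']),np.ptp(B,axis=0))
E
python3 fit.py
```

```text
jack [ 0.56103975 -0.24597413] -9.390545654162814 seat 0.649833668771062 -0.2606588125403321
[[ 4.7 -0.6]
 [ 2.3 -0.4]
 [ 3.6  2.8]
 [ 0.3 -1.3]
 [-1.3  0.4]
 [-6.1 -5.6]
 [ 4.4 12.6]
 [-1.6  1.9]
 [-1.1  3.8]
 [-2.9 -1.1]
 [ 0.2 -1. ]]
edge -7.9903219181548835
edge -8.709373976578055
mark wrist [0.70261867 0.04488318 0.091     ]
lug y ang 97.42961091841589
blk [ 0.55772454 -0.15823761  0.2014    ] [-0.00262015  0.00058876  0.00099504] [0.05571894 0.04213042 0.        ]
```

```bash
sed -i "s/('side',S(745,178),(125,-40,10)),('side',S(350,183),(-125,-40,10)),//" fit.py; python3 fit.py|head -12; sed "s/^('top'.*/]/" fit.py | sed "s/^('side'.*/]/;0,/^]/!{/^]/d}" > fit2.py; python3 fit2.py | head -5
```

```text
jack [ 0.56086149 -0.2459375 ] -9.075345976695763 seat 0.6497348517935304 -0.2601334877747635
[[ 4.8  0.1]
 [ 2.8  0.2]
 [ 3.5  2.5]
 [ 0.3 -2. ]
 [-1.1 -0.4]
 [-1.4  1.1]
 [-1.2  3.1]
 [-2.6 -1.4]
 [ 0.1 -1.3]]
edge -7.9903219181548835
edge -8.709373976578055
jack [ 0.56453107 -0.24408184] -8.277453774756541 seat 0.6535935006457281 -0.25703885073169697
[[ 0.8  0. ]
 [-0.1 -0. ]
 [-0.6  0. ]]
edge -7.9903219181548835
```

Call:
jog_arm(
  hand=[0.03,0.03,0.03,0.03,0.03],
  travel=[
    [0.031,-0.033,0],
    [0.031,-0.033,-0.02],
    [0.0297,-0.0332,-0.03],
    [0,0,-0.04],
    [0,0,-0.02],
  ],
  yaw=[0.023,0,0,0,0],
)

```text
time_s: 5.2
position: [0.6514, -0.2584, 0.0872]
tool_rot: [[-0.989, 0.151, -0.003], [0.151, 0.989, 0.002], [0.004, 0.002, -1.0]]
ft_force: [-0.6, -0.5, -0.4]
grip_width: 0.0349
gripper_force: 30.3
```

Call:
jog_arm(
  hand=[0.03,0.03,0.03,0.03,0.03],
  travel=[
    [0,0,0],
    [0,0,0],
    [0,0,0],
    [0,0,0],
    [0,0,0],
  ],
  yaw=[0,0,0,0,0],
)

```text
time_s: 5.82
position: [0.6521, -0.2585, 0.0908]
tool_rot: [[-0.989, 0.15, 0.0], [0.15, 0.989, -0.0], [-0.001, -0.0, -1.0]]
ft_force: [0.2, 0.9, -0.2]
grip_width: 0.0351
gripper_force: 30.3
```

```bash
python3 - <<'E'
from h import *
s,a=snap('wrist','w3'); print(s['position'],np.degrees(np.arctan2(s['tool_rot'][1,1],s['tool_rot'][0,1])),s['time_s'],s['grip_width'])
import pickle; pickle.dump(s,open('s3.pkl','wb'))
st,b=snap('top','t3')
def crop(a,x,y,w,h,W,H):return cv2.resize(a[y:y+h,x:x+w],(W,H),interpolation=cv2.INTER_CUBIC)
o=np.hstack([crop(a,200,70,160,240,400,600),crop(b,345,120,80,120,400,600)])
o=cv2.convertScaleAbs(o,alpha=1.5)
cv2.imwrite('pics/w3c.png',o[:,:,::-1])
E
```

```text
[ 0.65208767 -0.25848581  0.09076413] 81.36042659736046 5.825 0.03512622396434962
```

View pics/w3c.png

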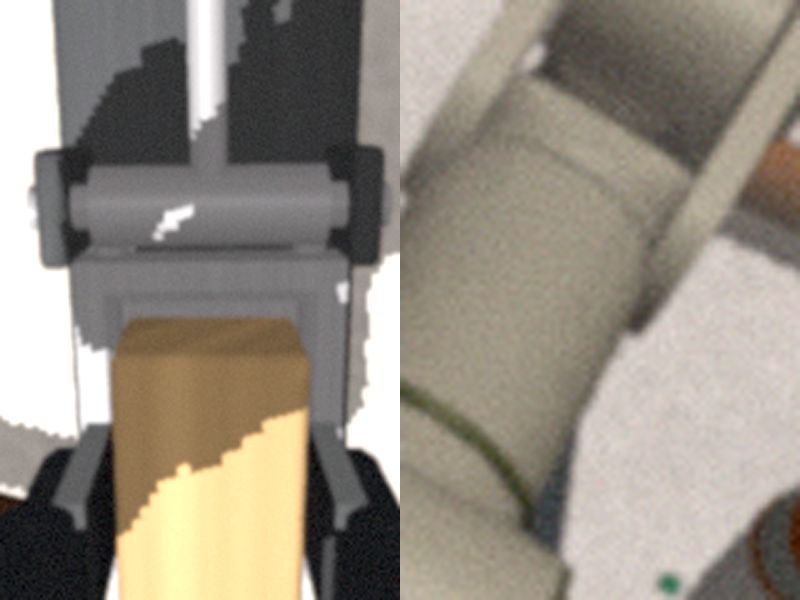

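The wrist crop shows the block's lower rear edge from (130,320) to (297,320). The saddle's rear rim runs from (77,252) to (350,250) and the pocket mouth edge is at about v=294. All of it looks square.

```bash
python3 - <<'E'
from h import *; import pickle
s=pickle.load(open('s3.pkl','rb'))
q=lambda u,v,z:px2w('wrist',(200+u/2.5,70+v/2.5),z,s)[:2]
ax=-s['tool_rot'][:2,0]; ay=s['tool_rot'][:2,1]; t=s['position'][:2]
for n,P in dict(blkBotL=q(130,320,.0618),blkBotR=q(297,320,.0618),blkTopL=q(113,355,.0918),blkTopR=q(306,355,.0918),rimL=q(77,252,.055),rimR=q(350,250,.055),pockL=q(108,294,.055),pockR=q(315,294,.055),floor=q(205,301,.052), rollerL=q(72,205,.05),rollerR=q(350,205,.05)).items(): print(n,(P@ax-t@ax).round(4),(P@ay-t@ay).round(4))
E
```

```text
blkBotL -0.0273 -0.0169
blkBotR -0.0273 0.0185
blkTopL -0.0287 -0.0168
blkTopR -0.0287 0.0166
rimL -0.0407 -0.0287
rimR -0.0412 0.0302
pockL -0.0314 -0.0223
pockR -0.0315 0.023
floor -0.0292 -0.0011
rollerL -0.0502 -0.0302
rollerR -0.0503 0.0306
```

Block and pocket agree to about 1 mm, so I'll lower the block.

Call:
jog_arm(
  hand=[0.03,0.03,0.03,0.03,0.03],
  travel=[
    [0,0,-0.006],
    [0,0,-0.004],
    [0,0,-0.003],
    [0,0,-0.002],
    [0,0,0],
  ],
  yaw=[0,0,0,0,0],
)

```text
time_s: 6.55
position: [0.6519, -0.2584, 0.0779]
tool_rot: [[-0.989, 0.15, 0.001], [0.15, 0.989, -0.001], [-0.001, -0.001, -1.0]]
ft_force: [-7.2, 4.4, 16.5]
grip_width: 0.0354
gripper_force: 32.3
```

Call:
jog_arm(
  hand=[0.03,0.03,0.03,0.03,0.03],
  travel=[
    [0,0,0.0015],
    [-0.0012,0.0006,0],
    [0,0,0],
    [0,0,-0.001],
    [0,0,0],
  ],
  yaw=[0,0,0,0,0],
)

```text
time_s: 7.18
position: [0.6518, -0.2583, 0.0779]
tool_rot: [[-0.989, 0.15, 0.004], [0.15, 0.989, -0.002], [-0.004, -0.002, -1.0]]
ft_force: [-0.3, 0.3, 11.2]
grip_width: 0.0354
gripper_force: 31.8
```

Call:
jog_arm(
  hand=[0.045,0.05,0.05,0.05,0.05],
  travel=[
    [0,0,0],
    [0,0,0],
    [0,0,0],
    [0,0,0.01],
    [0,0,0.05],
  ],
  yaw=[0,0,0,0,0],
)

```text
time_s: 7.8
position: [0.6498, -0.2573, 0.1338]
tool_rot: [[-0.989, 0.15, -0.006], [0.15, 0.989, 0.003], [0.006, 0.003, -1.0]]
ft_force: [0.1, -1.3, 1.1]
grip_width: 0.0498
gripper_force: 0.0
```

Call:
jog_arm(
  hand=[0.05,0.05,0.05,0.05,0.05],
  travel=[
    [0,0,0.04],
    [-0.045,0.008,0.0],
    [-0.05,0.008,0],
    [-0.045,0.006,0],
    [0,0,0],
  ],
  yaw=[0,0,0,0,0],
)

```text
time_s: 8.43
position: [0.5087, -0.2353, 0.1769]
tool_rot: [[-0.988, 0.151, -0.0], [0.151, 0.988, 0.0], [0.0, 0.0, -1.0]]
ft_force: [0.7, -0.1, 0.9]
grip_width: 0.0497
gripper_force: 0.0
```

```bash
python3 - <<'E'
from h import *
s,a=snap('wrist','w4'); print(s['position'],np.degrees(np.arctan2(s['tool_rot'][1,1],s['tool_rot'][0,1])),s['time_s'],s['grip_width'])
import pickle; pickle.dump(s,open('s4.pkl','wb'))
st,b=snap('top','t4'); st,c=snap('side','sd4')
print(w2px('wrist',[.65,-.258,.077],s))
def crop(a,x,y,w,h,W,H):return cv2.resize(a[y:y+h,x:x+w],(W,H),interpolation=cv2.INTER_CUBIC)
o=np.hstack([crop(a,130,0,280,420,400,600),np.vstack([crop(b,345,120,60,45,400,300),crop(c,312,230,60,45,400,300)])])
o=cv2.convertScaleAbs(o,alpha=1.4)
cv2.imwrite('pics/w4c.png',o[:,:,::-1])
E
```

```text
[ 0.50871829 -0.23531352  0.17694064] 81.2938090647347 8.425 0.04969476131178533
[282.27614966 361.22490358]
```

View pics/w4c.png

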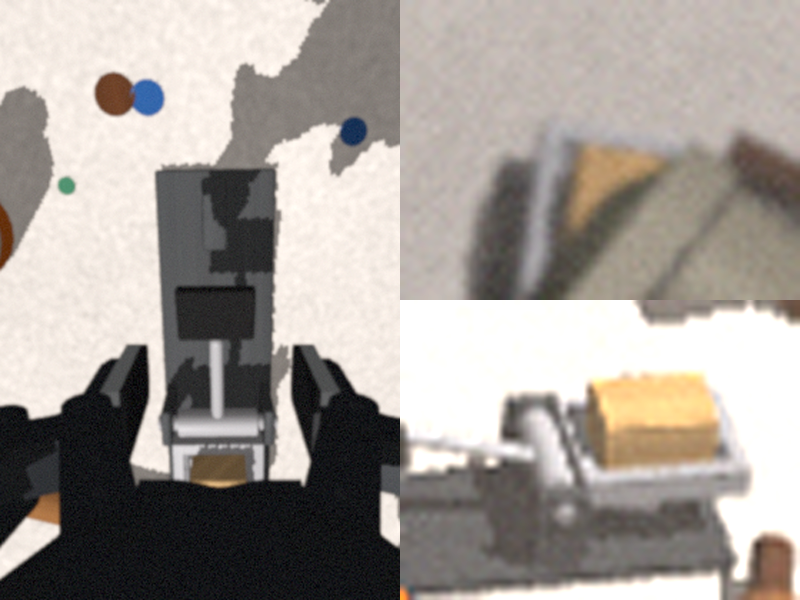

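The side view shows the block inside the saddle rim and apparently flat. I'll check that numerically by segmenting it, and also find the pose of the fin.

```bash
cat > chk.py <<'E'
from h import *
from scipy.optimize import minimize
import sys
def chk(f,seat,yaw):
    a=cv2.imread(f)
    hsv=cv2.cvtColor(a,cv2.COLOR_BGR2HSV)
    p=w2px('side',[*seat,.062]); x,y=int(p[0])-18,int(p[1])-15
    m=((hsv[...,0]>8)&(hsv[...,0]<28)&(hsv[...,1]>75)&(hsv[...,2]>60)).astype(np.uint8)
    r=np.zeros_like(m); r[y:y+30,x:x+36]=m[y:y+30,x:x+36]
    n,l,st,_=cv2.connectedComponentsWithStats(r); k=1+np.argmax(st[1:,4]); M=(l==k).astype(np.uint8); print('area',st[k,4])
    Z=8
    M8=cv2.resize(M[y:y+30,x:x+36]*255,None,fx=Z,fy=Z,interpolation=cv2.INTER_LINEAR)>127
    def poly(P,h0):
        dx,dy,dz,yw,pi,ro=P; c,s_=np.cos(yaw+yw),np.sin(yaw+yw); pts=[]
        for bx in(-.027,.027):
            for by in(-.018,.018):
                for bz in(0,.03):
                    z=.047+dz+bz-pi*bx+ro*by; X=seat[0]+dx+c*(bx+pi*bz)-s_*(by-ro*bz); Y=seat[1]+dy+s_*(bx+pi*bz)+c*(by-ro*bz)
                    pts.append((w2px('side',[X,Y,z])+.5-[x,y])*Z-.5)
        im=np.zeros(M8.shape,np.uint8); cv2.fillConvexPoly(im,cv2.convexHull(np.array(pts,np.float32)).round().astype(np.int32),1); 
        return im>0
    def rimmask(I):  # near rim hides block below z .055
        return I
    def cost(P): 
        I=poly(P,0); return (I^M8).sum()/M8.sum()+ 20*abs(P[3])**2*0
    for name,init in dict(flat=[0,0,0,0,0,0]).items():
        print('nominal',cost(init))
    best=min((cost([dx,dy,0,0,0,0]),dx,dy) for dx in np.arange(-.008,.0081,.001) for dy in np.arange(-.008,.0081,.001)); print('best flat xy',best)
    I=poly([best[1],best[2],0,0,0,0],0); ys,xs=np.where(M8); yi,xi=np.where(I); print('mask box',xs.min(),xs.max(),ys.min(),ys.max(),'pred',xi.min(),xi.max(),yi.min(),yi.max())
    for t in[(0,0),(.08,0),(-.08,0),(0,.08),(0,-.08)]:
        print(t,min((round(cost([dx,dy,0,0,*t]),4),round(dx,3),round(dy,3)) for dx in np.arange(-.008,.0081,.001) for dy in np.arange(-.008,.0081,.001)))
if __name__=='__main__': chk('pics/sd4.png',(.651,-.258),np.radians(-8.6))
E
python3 chk.py
python3 - <<'E'
from h import *; import pickle
s=pickle.load(open('s4.pkl','rb'))
k=280/400
q=lambda u,v,z:px2w('wrist',(130+u*k,v*k),z,s)[:2]
ax=-s['tool_rot'][:2,0]; ay=s['tool_rot'][:2,1]; t=s['position'][:2]
for n,P in dict(rearL=q(157,172,.01),rearR=q(275,168,.01),padRL=q(176,288,.08),padRR=q(255,288,.08),L1=q(157,172,.01),L2=q(166,400,.01),finL=q(203,178,.062),finL2=q(203,250,.062),finR=q(228,250,.062),rimL=q(172,446,.055),rimR=q(266,446,.055),blkL=q(192,486,.077),blkR=q(247,486,.077),blkBL=q(193,456,.047),blkBR=q(245,456,.047)).items(): print(n,P.round(4),(P@ax-t@ax).round(4),(P@ay-t@ay).round(4))
E
```

```text
area 238
nominal 0.21034981588637558
best flat xy (np.float64(0.20239347711730668), np.float64(0.0010000000000000009), np.float64(0.005000000000000001))
mask box 72 231 72 183 pred 69 234 59 187
rearL [ 0.4361 -0.2658] -0.0672 -0.0411
rearR [ 0.4451 -0.189 ] -0.0699 0.0362
padRL [ 0.4981 -0.2573] -0.0072 -0.0233
padRR [ 0.5044 -0.2155] -0.0073 0.0189
L1 [ 0.4361 -0.2658] -0.0672 -0.0411
L2 [ 0.6007 -0.2902] 0.0992 -0.0403
finL [ 0.4441 -0.2346] -0.064 -0.0091
finL2 [ 0.4829 -0.2409] -0.0246 -0.0094
finR [ 0.485  -0.2269] -0.0247 0.0047
rimL [ 0.6103 -0.2825] 0.1076 -0.0313
rimR [ 0.6197 -0.221 ] 0.1075 0.0309
blkL [ 0.6254 -0.2703] 0.1206 -0.0169
blkR [ 0.6305 -0.2365] 0.1206 0.0172
blkBL [ 0.6257 -0.2715] 0.1211 -0.018
blkBR [ 0.6311 -0.2361] 0.121 0.0177Traceback (most recent call last):
  File "chk.py", line 32, in <module>
    if __name__=='__main__': chk('pics/sd4.png',(.651,-.258),np.radians(-8.6))
                             ~~~^^^^^^^^^^^^^^^^^^^^^^^^^^^^^^^^^^^^^^^^^^^^^^
  File "chk.py", line 31, in chk
    print(t,min((round(cost([dx,dy,0,0,*t]),4),round(dx,3),round(dy,3)
[... 279 characters left out ...]
,min((round(cost([dx,dy,0,0,*t]),4),round(dx,3),round(dy,3)) for dx in np.arange(-.008,.0081,.001) for dy in np.arange(-.008,.0081,.001)))
                       ~~~~^^^^^^^^^^^^^^^^
  File "chk.py", line 25, in cost
    I=poly(P,0); return (I^M8).sum()/M8.sum()+ 20*abs(P[3])**2*0
  File "chk.py", line 19, in poly
    pts.append((w2px('side',[X,Y,z])+.5-[x,y])*Z-.5)
                ~~~~^^^^^^^^^^^^^^^^
  File "h.py", line 14, in w2px
    K,R,p=cam(n,s); q=K@(R.T@(np.array(P,float)-p)); return q[:2]/q[2]
          ~~~^^^^^
  File "h.py", line 6, in cam
    c=env.calibration(n); K=np.array([[c['fx'],0,c['cx']],[0,c['fy'],c['cy']],[0,0,1]])
ValueError: time passes only in moves, steps and waits
```

The numbers put the block within about 1.5 mm of the seat, flat and square. The fin centre is near (0.465, −0.231), so I'll go and pinch it.

Call:
jog_arm(
  hand=[0.05,0.05,0.05,0.05,0.05],
  travel=[
    [-0.0434,0.0042,0],
    [0,0,-0.03],
    [0,0,-0.045],
    [0,0,-0.04],
    [0,0,-0.015],
  ],
  yaw=[0.009,0,0,0,0],
)

```text
time_s: 9.2
position: [0.4678, -0.2315, 0.0439]
tool_rot: [[-0.99, 0.141, -0.002], [0.141, 0.99, 0.002], [0.002, 0.001, -1.0]]
ft_force: [0.4, -0.8, 0.6]
grip_width: 0.0501
gripper_force: 0.0
```

Call:
jog_arm(
  hand=[0.05,0.05,0.01,0.01,0.01],
  travel=[
    [0,0,0],
    [0,0,0],
    [0,0,0],
    [0,0,0],
    [0,0,0],
  ],
  yaw=[0,0,0,0,0],
  grip_force=60,
)

```text
time_s: 9.82
position: [0.4677, -0.232, 0.0467]
tool_rot: [[-0.99, 0.141, 0.001], [0.141, 0.99, -0.001], [-0.001, -0.001, -1.0]]
ft_force: [-1.8, 0.4, 5.6]
grip_width: 0.0131
gripper_force: 59.4
```

Call:
jog_arm(
  hand=[0.01,0.01,0.01,0.01,0.01],
  travel=[
    [0,0,0],
    [0,0,0],
    [0,0,0],
    [0,0,0],
    [0,0,0],
  ],
  yaw=[0,0,0,0,0],
)

```text
time_s: 10.45
position: [0.4677, -0.232, 0.0467]
tool_rot: [[-0.99, 0.141, 0.001], [0.141, 0.99, -0.001], [-0.001, -0.001, -1.0]]
ft_force: [-0.7, -0.3, 5.9]
grip_width: 0.013
gripper_force: 59.5
```

Call:
jog_arm(
  hand=[0.01,0.01,0.01,0.01,0.01],
  travel=[
    [0,0,0.0015],
    [0,0,0],
    [0,0.003,0],
    [0,0.007,0],
    [0,0.01,0],
  ],
  yaw=[0,0,0,0,0],
)

```text
time_s: 11.08
position: [0.4673, -0.2111, 0.0472]
tool_rot: [[-0.99, 0.142, -0.0], [0.142, 0.99, 0.0], [0.0, 0.0, -1.0]]
ft_force: [0.2, -3.1, -6.4]
grip_width: 0.0132
gripper_force: 58.7
```

Call:
jog_arm(
  hand=[0.01,0.01,0.01,0.01,0.01],
  travel=[
    [0,0.012,-0.0006],
    [0,0.012,0],
    [0,0.012,0],
    [0,0.012,0],
    [0,0.012,0],
  ],
  yaw=[0,0,0,0,0],
)

```text
time_s: 11.7
position: [0.4675, -0.1508, 0.0468]
tool_rot: [[-0.99, 0.141, 0.0], [0.141, 0.99, -0.0], [-0.0, -0.0, -1.0]]
ft_force: [0.6, -3.9, -5.2]
grip_width: 0.013
gripper_force: 58.9
```

Call:
jog_arm(
  hand=[0.01,0.01,0.01,0.01,0.01],
  travel=[
    [0.003,0.012,0],
    [0.003,0.012,0],
    [0.003,0.012,0],
    [0.003,0.012,0],
    [0.003,0.012,0],
  ],
  yaw=[0,0,0,0,0],
)

```text
time_s: 12.32
position: [0.4826, -0.0909, 0.0467]
tool_rot: [[-0.99, 0.141, -0.0], [0.141, 0.99, -0.0], [0.0, -0.0, -1.0]]
ft_force: [0.4, -3.8, -3.8]
grip_width: 0.0133
gripper_force: 59.1
```

Call:
jog_arm(
  hand=[0.01,0.01,0.01,0.01,0.01],
  travel=[
    [0.003,0.012,0],
    [0.003,0.012,0],
    [0.003,0.012,0],
    [0.003,0.012,0],
    [0.003,0.012,0],
  ],
  yaw=[0,0,0,0,0],
)

```text
time_s: 12.95
position: [0.4976, -0.0308, 0.0467]
tool_rot: [[-0.99, 0.141, -0.0], [0.141, 0.99, -0.0], [0.0, -0.0, -1.0]]
ft_force: [-2.4, -3.8, -3.3]
grip_width: 0.013
gripper_force: 59.0
```

Call:
jog_arm(
  hand=[0.01,0.01,0.01,0.01,0.01],
  travel=[
    [0.002,0.012,0],
    [0.002,0.012,0],
    [0.002,0.012,0],
    [0.002,0.012,0],
    [0.002,0.012,0],
  ],
  yaw=[0,0,0,0,0],
)

```text
time_s: 13.58
position: [0.5075, 0.0291, 0.0467]
tool_rot: [[-0.99, 0.141, -0.0], [0.141, 0.99, -0.0], [0.0, -0.0, -1.0]]
ft_force: [-0.9, -3.5, -3.4]
grip_width: 0.0133
gripper_force: 59.0
```

Call:
jog_arm(
  hand=[0.01,0.01,0.01,0.01,0.01],
  travel=[
    [0.003,0.012,0],
    [0.003,0.012,0],
    [0.002,0.01,0],
    [0.001,0.005,0],
    [0,0.002,0],
  ],
  yaw=[0,0,0,0,0],
)

```text
time_s: 14.2
position: [0.5166, 0.0696, 0.0467]
tool_rot: [[-0.99, 0.141, 0.0], [0.141, 0.99, -0.0], [-0.0, -0.0, -1.0]]
ft_force: [-0.7, -3.4, -4.7]
grip_width: 0.0133
gripper_force: 58.9
```

Call:
jog_arm(
  hand=[0.01,0.03,0.05,0.05,0.05],
  travel=[
    [0,0,-0.0008],
    [0,0,0],
    [0,0,0],
    [0,0,0.01],
    [0,0,0.05],
  ],
  yaw=[0,0,0,0,0],
)

```text
time_s: 14.82
position: [0.5154, 0.0694, 0.1052]
tool_rot: [[-0.99, 0.141, -0.005], [0.141, 0.99, 0.001], [0.005, -0.0, -1.0]]
ft_force: [0.7, 0.5, 0.5]
grip_width: 0.0499
gripper_force: 0.0
```

Call:
jog_arm(
  hand=[0.05,0.05,0.05,0.05,0.05],
  travel=[
    [0,0,0.06],
    [0,0,0.02],
    [0,0,0],
    [0,0,0],
    [0,0,0],
  ],
  yaw=[0,0,0,0,0],
)

```text
time_s: 15.45
position: [0.516, 0.0694, 0.1847]
tool_rot: [[-0.99, 0.141, -0.002], [0.141, 0.99, 0.0], [0.002, -0.0, -1.0]]
ft_force: [-0.2, 0.1, 0.2]
grip_width: 0.0499
gripper_force: 0.0
```

```bash
python3 - <<'E'
from h import *
s,a=snap('wrist','w5'); print(s['position'],np.degrees(np.arctan2(s['tool_rot'][1,1],s['tool_rot'][0,1])),s['time_s'],s['grip_width'])
import pickle; pickle.dump(s,open('s5.pkl','wb'))
st,b=snap('top','t5'); st,c=snap('side','sd5')
pw=w2px('wrist',[.7026,.0449,.091],s);ps=w2px('side',[.7026,.0449,.091]);pt=w2px('top',[.7026,.0449,.091]);print(pw,ps,pt)
def crop(a,x,y,w,h,W,H):x=max(0,min(x,560-w));y=max(0,min(y,420-h));print(x,y);return cv2.resize(a[y:y+h,x:x+w],(W,H),interpolation=cv2.INTER_CUBIC)
o=np.hstack([crop(a,130,0,280,420,400,600),np.vstack([crop(b,int(pt[0])-50,int(pt[1])-25,100,75,400,300),crop(c,int(ps[0])-60,int(ps[1])-30,100,75,400,300)])])
o=cv2.convertScaleAbs(o,alpha=1.4)
cv2.imwrite('pics/w5c.png',o[:,:,::-1])
E
```

```text
[0.51601036 0.06935231 0.18470788] 81.86992258440587 15.45 0.049924264911322465
[285.72055102 407.30329485] [331.45633972 186.44162413] [262.53097637 128.47303695]
130 0
212 103
271 156
```

View pics/w5c.png

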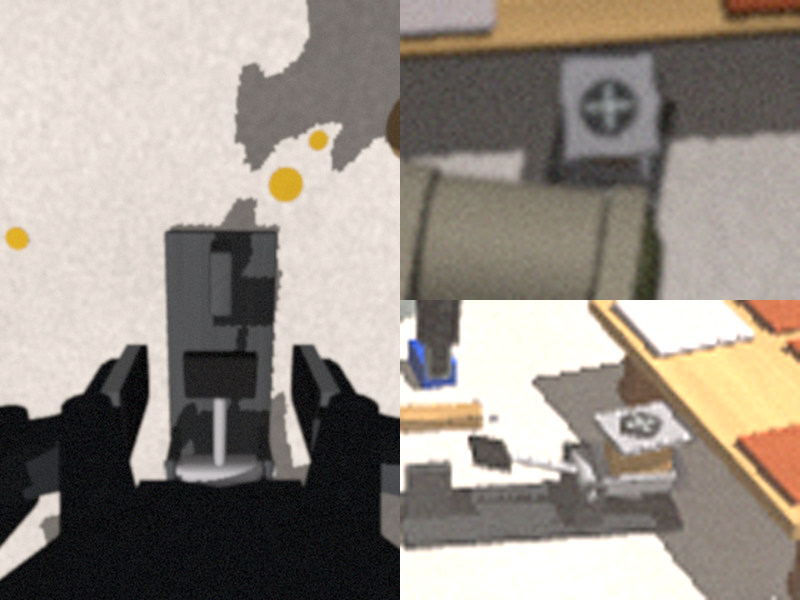

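The block sits under the lug in the side view, with the jack's rear corners at (166,232) and (278,230) in the wrist crop. Next I'll work out the alignment and the paddle position.

```bash
python3 - <<'E'
from h import *; import pickle
s=pickle.load(open('s5.pkl','rb'))
k=.7
q=lambda u,v,z:px2w('wrist',(130+u*k,v*k),z,s)[:2]
ax=-s['tool_rot'][:2,0]; ay=s['tool_rot'][:2,1]; t=s['position'][:2]
for n,P in dict(rearL=q(166,232,.01),rearR=q(278,230,.01),finTL=q(209,252,.062),finBL=q(210,315,.062),finTR=q(229,252,.062),padL=q(183,352,.08),padR=q(258,352,.08),padFL=q(184,398,.07),padFR=q(257,398,.07),L2=q(167,440,.01)).items(): print(n,P.round(4),(P@ax-t@ax).round(4),(P@ay-t@ay).round(4))
m=(q(166,232,.01)+q(278,230,.01))/2
print('seat',m+ax*.215, 'mark top', px2w('top',(212+(608-400)/4,103+106/4),.091), 'mark side',px2w('side',(271+(640-400)/4,156+(425-300)/4),.091))
print('seat by move', .654+.5166-.4677, -.2575+.0696+.232)
E
```

```text
rearL [0.4838 0.0362] -0.0272 -0.0374
rearR [0.4933 0.1137] -0.0288 0.0407
finTL [0.493  0.0664] -0.0224 -0.0062
finBL [0.5314 0.0613] 0.0163 -0.0058
finTR [0.4946 0.0779] -0.0224 0.0055
padL [0.5455 0.0439] 0.0328 -0.0211
padR [0.5516 0.0867] 0.0328 0.0222
padFL [0.5801 0.038 ] 0.0679 -0.022
padFR [0.5865 0.0829] 0.0678 0.0233
L2 [0.6474 0.0085] 0.1386 -0.0417
seat [0.70135881 0.0445439 ] mark top [0.69990327 0.04095174 0.091     ] mark side [0.69917316 0.04034926 0.091     ]
seat by move 0.7028999999999999 0.0441
```

Call:
jog_arm(
  hand=[0.0,0.0,0.0,0.0,0.0],
  travel=[
    [0.0486,-0.0062,0],
    [0,0,0],
    [0,0,-0.03],
    [0,0,-0.03],
    [0,0,-0.02],
  ],
  yaw=[0,0,0,0,0],
  grip_force=30,
)

```text
time_s: 16.23
position: [0.564, 0.0633, 0.1044]
tool_rot: [[-0.99, 0.141, -0.002], [0.141, 0.99, 0.0], [0.002, -0.0, -1.0]]
ft_force: [-0.2, -0.1, 1.4]
grip_width: -0.0
gripper_force: 0.0
```

Call:
jog_arm(
  hand=[0.0,0.0,0.0,0.0,0.0],
  travel=[
    [0,0,0],
    [0,0,-0.005],
    [0,0,-0.006],
    [0,0,-0.008],
    [0,0,-0.005],
  ],
  yaw=[0,0,0,0,0],
)

```text
time_s: 16.85
position: [0.5646, 0.0633, 0.0819]
tool_rot: [[-0.99, 0.141, -0.001], [0.141, 0.99, 0.0], [0.001, 0.0, -1.0]]
ft_force: [-7.2, 0.1, 13.1]
grip_width: -0.0002
gripper_force: 5.9
```

Call:
jog_arm(
  hand=[0.0,0.0,0.0,0.0,0.0],
  travel=[
    [-0.002,0,-0.004],
    [-0.001,0,-0.006],
    [-0.001,0,-0.006],
    [0,0,-0.007],
    [0,0,-0.007],
  ],
  yaw=[0,0,0,0,0],
)

```text
time_s: 17.48
position: [0.5626, 0.0634, 0.0534]
tool_rot: [[-0.99, 0.141, 0.005], [0.141, 0.99, 0.0], [-0.005, 0.001, -1.0]]
ft_force: [0.1, 2.2, 15.6]
grip_width: -0.0003
gripper_force: 7.6
```

Call:
jog_arm(
  hand=[0.0,0.0,0.0,0.0,0.0],
  travel=[
    [0,0,-0.004],
    [0,0,-0.003],
    [0,0,-0.002],
    [0,0,-0.001],
    [0,0,0],
  ],
  yaw=[0,0,0,0,0],
)

```text
time_s: 18.1
position: [0.5634, 0.0633, 0.0472]
tool_rot: [[-0.99, 0.141, 0.009], [0.141, 0.99, -0.001], [-0.009, 0.001, -1.0]]
ft_force: [-10.3, 1.8, 46.8]
grip_width: -0.0
gripper_force: 23.7
```

```bash
python3 - <<'E'
from h import *
s,c=snap('side','sd6'); print(s['position'],s['ft_force'],s['time_s'])
st,b=snap('top','t6')
a5=cv2.imread('pics/sd5.png')[156:231,271:371]; a6=cv2.imread('pics/sd6.png')[156:231,271:371]
o=np.vstack([cv2.resize(x,(800,300) if 0 else (400,300),interpolation=cv2.INTER_CUBIC) for x in(a5,a6)])
cv2.imwrite('pics/cmp6.png',o)
# shift of lug patch between before/after in side view
p=w2px('side',[.6995,.0407,.091]).astype(int); P5=cv2.imread('pics/sd5.png',0)[p[1]-10:p[1]+10,p[0]-12:p[0]+12]; I6=cv2.imread('pics/sd6.png',0)[p[1]-25:p[1]+25,p[0]-27:p[0]+27]
r=cv2.matchTemplate(I6,P5,cv2.TM_CCOEFF_NORMED); _,v,_,l=cv2.minMaxLoc(r); print('lug shift px',l[0]-15,l[1]-15,v)
print('expected for +19mm',w2px('side',[.6995,.0407,.11])-w2px('side',[.6995,.0407,.091]))
E
```

```text
[0.5634329  0.06334354 0.04722018] [-10.29970209   1.81003535  46.83492504] 18.1
lug shift px 1 -5 0.9156332015991211
expected for +19mm [ 0.3722898  -4.54346018]
```

Call:
jog_arm(
  hand=[0.0,0.0,0.0,0.0,0.0],
  travel=[
    [0,0,0.006],
    [0,0,0.007],
    [0,0,0.009],
    [0,0,0.009],
    [0.001,0,0.009],
  ],
  yaw=[0,0,0,0,0],
)

```text
time_s: 18.82
position: [0.5643, 0.0631, 0.0837]
tool_rot: [[-0.99, 0.142, 0.007], [0.142, 0.99, -0.0], [-0.007, 0.001, -1.0]]
ft_force: [1.3, 0.4, 2.1]
grip_width: -0.0001
gripper_force: 0.8
```

Call:
jog_arm(
  hand=[0.0,0.0,0.0,0.0,0.0],
  travel=[
    [0.001,0,0.008],
    [0.001,0,0.008],
    [0,0,0.008],
    [0,0,0],
    [0,0,0],
  ],
  yaw=[0,0,0,0,0],
)

```text
time_s: 19.45
position: [0.5637, 0.0632, 0.1055]
tool_rot: [[-0.99, 0.141, -0.001], [0.141, 0.99, 0.0], [0.001, -0.0, -1.0]]
ft_force: [0.1, 0.3, 0.2]
grip_width: -0.0001
gripper_force: 0.0
```

```bash
python3 - <<'E'
from h import *
s,c=snap('side','sd7'); print(s['position'],s['ft_force'],s['time_s'])
st,b=snap('wrist','w7')
import pickle; pickle.dump(s,open('s7.pkl','wb'))
p=w2px('side',[.6995,.0407,.091]).astype(int); g=lambda n:cv2.imread(f'pics/{n}.png',0)
def m(a,b,x,y,w,h,name):
    r=cv2.matchTemplate(g(b)[y-12:y+h+12,x-12:x+w+12],g(a)[y:y+h,x:x+w],cv2.TM_CCOEFF_NORMED);_,v,_,l=cv2.minMaxLoc(r);print(name,l[0]-12,l[1]-12,round(v,3))
m('sd5','sd7',p[0]-12,p[1]-10,24,20,'lug')
m('sd5','sd7',286,197,30,18,'jack rear'); m('sd5','sd7',315,194,25,12,'saddle/block')
A=g('sd5')[156:231,271:371];B=g('sd7')[156:231,271:371]
o=np.vstack([np.hstack([cv2.resize(cv2.imread(f'pics/{n}.png')[156:231,271:371],(400,300),interpolation=cv2.INTER_CUBIC) for n in pr]) for pr in(('sd5','sd6'),('sd7','sd7'))])
w=cv2.imread('pics/w7.png'); o[300:,400:]=cv2.resize(w,(400,300))
cv2.imwrite('pics/cmp7.png',cv2.convertScaleAbs(o,alpha=1.3))
E
```

```text
[0.56371271 0.06316769 0.10552498] [0.05302473 0.31193321 0.23890727] 19.45
lug 0 0 0.996
jack rear 0 0 0.998
saddle/block 0 0 0.992
```

View pics/cmp7.png

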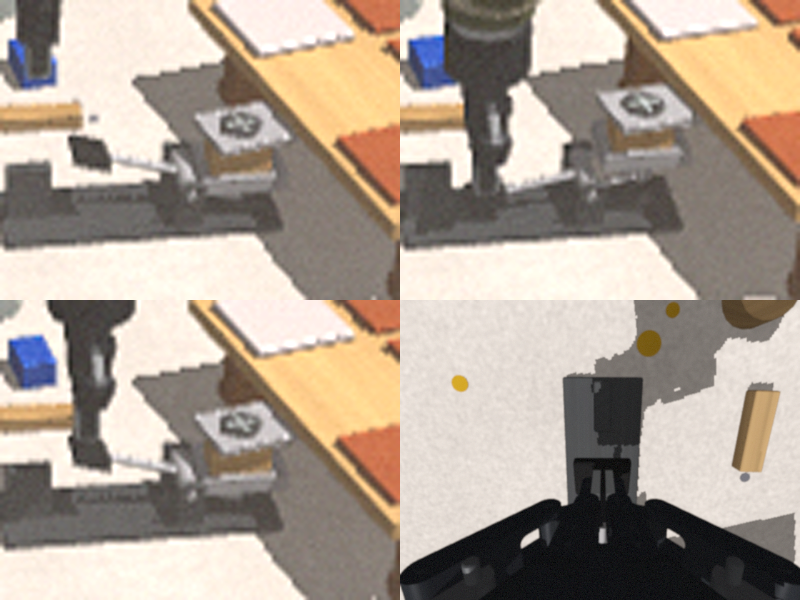

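The jack, block and lug repeat exactly: at rest, raised about 19 mm, and settled again. The second stroke comes next, ending with the handle held down.

Call:
jog_arm(
  hand=[0.0,0.0,0.0,0.0,0.0],
  travel=[
    [0,0,-0.01],
    [0,0,-0.006],
    [0,0,-0.006],
    [-0.002,0,-0.006],
    [-0.001,0,-0.006],
  ],
  yaw=[0,0,0,0,0],
)

```text
time_s: 20.18
position: [0.5619, 0.0633, 0.0728]
tool_rot: [[-0.99, 0.141, 0.003], [0.141, 0.99, 0.0], [-0.003, 0.001, -1.0]]
ft_force: [0.5, 2.1, 12.8]
grip_width: -0.0001
gripper_force: 6.0
```

Call:
jog_arm(
  hand=[0.0,0.0,0.0,0.0,0.0],
  travel=[
    [-0.001,0,-0.006],
    [0,0,-0.007],
    [0,0,-0.007],
    [0,0,-0.005],
    [0,0,-0.002],
  ],
  yaw=[0,0,0,0,0],
)

```text
time_s: 20.8
position: [0.5623, 0.0633, 0.0477]
tool_rot: [[-0.99, 0.141, 0.007], [0.141, 0.99, -0.0], [-0.007, 0.001, -1.0]]
ft_force: [-5.5, 2.7, 34.3]
grip_width: 0.0
gripper_force: 17.2
```

Call:
jog_arm(
  hand=[0.0,0.0,0.0,0.0,0.0],
  travel=[
    [0,0,-0.0005],
    [0,0,0],
    [0,0,0],
    [0,0,0],
    [0,0,0],
  ],
  yaw=[0,0,0,0,0],
)

```text
time_s: 21.42
position: [0.5623, 0.0633, 0.0479]
tool_rot: [[-0.99, 0.141, 0.008], [0.141, 0.99, -0.0], [-0.008, 0.001, -1.0]]
ft_force: [-3.9, 2.5, 30.1]
grip_width: 0.0002
gripper_force: 15.3
```

```bash
python3 - <<'E'
from h import *
s,c=snap('side','sd8'); p=w2px('side',[.6995,.0407,.091]).astype(int); g=lambda n:cv2.imread(f'pics/{n}.png',0)
def m(a,b,x,y,w,h):
    r=cv2.matchTemplate(g(b)[y-12:y+h+12,x-12:x+w+12],g(a)[y:y+h,x:x+w],cv2.TM_CCOEFF_NORMED);_,v,_,l=cv2.minMaxLoc(r);return l[0]-12,l[1]-12,round(v,3)
r=m('sd6','sd8',p[0]-12,p[1]-16,24,30); print('lug+block vs first stroke',r, 'jack',m('sd6','sd8',300,210,45,8), s['ft_force'])
if abs(r[0])<=1 and abs(r[1])<=1: print(env.close_job())
E
```

```text
lug+block vs first stroke (0, 0, 0.975) jack (0, 0, 0.998) [-3.9343129   2.45340422 30.07411407]
the job is handed in; nothing more can be done
None
```

The job is handed in: the block is seated in the saddle, the jack is centred under the mark to within a few mm by my camera estimates, both strokes are done, and the arm is holding the handle on its stop at about 30 N with the board raised about 19 mm.

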